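# Charge the bench nut feeder and set its push-to-turn selector

### The arm

A 6-joint arm with a two-finger parallel gripper is mounted at the origin on a cart in front of the work surface, level with it; the furniture and walls round the work are solid. World frame = base frame: x ahead of the robot, y to its left, z up, the work surface at z = 0. Lengths are in m, angles in rad, forces in N, time in s.
With the tool pointing down it reaches from about 0.35 to 0.875 m from the base axis. Payload 4.2 kg.
Tool frame: the origin (TCP) lies at the very end of the fingers, on their centre line; the grasp point (between the pads) lies 19 mm behind it (arm.pinch_z is the distance from the TCP to the grasp point, in m); z points along the fingers, y is the line along which they close (so a half turn about z gives the same grasp; the last joint's range is limited). The gripper opens to 87 mm and grips with 3 to 60 N. Pads are 19 mm wide; open, the fingers measure 117 mm over their backs; the gripper's body (75 mm by 190 mm) begins 51 mm behind the grasp point.
Start: joints at [1.587, 0.385, 0.008, 0, -1.194, -0.259], TCP at [0.15, 0.607, 0.223] pointing down, gripper open.
Joint ranges: [-3.14, 3.14], [-1.21, 2.06], [-1.07, 1.41], [-3.16, 2.05], [-2.99, -0.16], [-3.1, 3.1]. Speed limits (rad/s): [2.79, 2.79, 3.14, 3.14, 3.14, 3.14].

### API

Orientations are given as [roll, pitch, yaw] about the fixed x, y, z axes, in that order (R = Rz(yaw) Ry(pitch) Rx(roll)).
In Python, from rig import arm gives the robot as it stands. The module is installed in compiled form; this text tells all that it offers. Calls block until the motion is done:
- arm.reach(position, orientation): joint-space move of the TCP to a pose.
- arm.movel(position, attitude=None, speed=0.15): straight line of the TCP; attitude=None keeps the orientation; speed is the mean speed in m/s.
- arm.movej(angles): joint-space move.
- arm.set_gripper(opening, strength=None): finger opening in m; strength is the grip in N (None keeps the last); returns when the fingers have stopped.
- arm.hold(seconds).
- arm.ik(position, orientation): joint angles nearest the present ones, or None.
- arm.camera(name): name is "side" or "top" or "wrist"; returns (picture, depth): 384x512x3 uint8, red, green, blue; 384x512 float32, m along the optical axis (not along the pixel's ray), 0 where there is no reading.
- arm.camera_params(name): a dict with "fx", "fy", "cx", "cy" (pixels), "R" (3x3) and "t" (3): a world point X has camera coordinates R X + t; the wrist camera has in their place "T_tool_cam" (4x4, takes a point from camera to tool coordinates, whose origin is the TCP and whose axes are the flange's). Camera axes: x right, y down, z forward; pixel columns grow to the right and rows downward; lengths in m; the calibration is good to about 2 mm. A picture is of the moment at which its call begins: read the wrist's pose just before it. camera_params takes no time and is no camera call.
A pose or a line that the arm cannot do raises arm.MotionError and nothing moves.
- arm.hand_in(): hands the job in; it is judged then, once.
Readings, each from a call of its own:
- arm.read_time_s(): time.
- arm.read_q(): joint angles.
- arm.read_qvel(): joint speeds.
- arm.read_joint_torque(): joint torques, N m.
- arm.read_tcp_pos(): TCP position.
- arm.read_orientation(): TCP orientation.
- arm.read_ft_force(): force on the tool from outside, world axes, zero at the start.
- arm.read_wrist_torque(): the same for the moment, N m.
- arm.read_opening(): finger opening in m.
- arm.read_grip_force(): force on a finger pad.
Only numpy, scipy, OpenCV 4.12 (cv2) and the standard library are available. Lean on these libraries where they do the work, as an engineer would, in place of code of your own. Each camera call takes 0.05 s, during which the arm holds its last target. There are 200 camera calls.

### The job

Get the blue vibratory feeder ready: tip its hinged tray so that all four hex nuts slide into the hopper, then lay the tray back down on its rests. Set the selector knob on the sloped panel to the mark with four dots: the knob is locked in notches, so press it in to turn it, regrip as needed, and leave it sprung fully out in the four-dot notch. Leave the flux tin, the red side cutters and the black adapter where they are.

Things in the scene. Friction and masses are not known exactly. Their poses are not given: they have to be found in the camera images.
- feeder: Blue bench-top nut feeder, fixed. Origin under its feet, on a 2 mm mat; x away from the operator, y left, z up; base x -80..80, y -85..75 mm. Front (x -80..-8): black panel, sloping up 10 degrees from z 38 to 51 mm, with the selector. Behind it at right (y -85..-8): open steel hopper, walls to z 100, right wall to z 112. Behind at left: the tray, over a housing 79 mm high.
- hopper (a point): Centre of the hopper's flat inner floor, 30 mm above the feeder's foot; axes as the feeder's. The hopper is 80 mm (x) by 68 mm (y) inside; the wall on the tray's side ends 48 mm above this floor, the front and back walls 70, the right wall 82.
- tray_handle (a point): Middle of the tray's red handle: round bar 10 mm thick, 60 mm free length along the feeder's x, 102 mm to the left (+y) of the feeder's origin, 94 mm above the feeder's foot while the tray is down; 28 mm clear between bar and tray wall. Axes turn with the tray.
- tray_hinge (a point): Middle of the tray's hinge line, which runs along the feeder's x: 82 mm above the feeder's foot, 110 mm to the right of the handle bar and 12 mm below it when the tray is down. The tray's spout overhangs the hopper 11 mm past the hinge.
- tray (a joint): Tray hinge, rad: 0 on its rests, grows as the handle end is lifted, stop at 1.25; the nuts slide from about 0.6 to 0.8. Falls back when let go. Aluminium tray, 68 mm wide inside, walls 15 mm above its floor, open at the spout.
- selector_grip (a point): Middle of the selector's grey grip bar (40 long x 12 wide x 26 mm high), on the knob's axis; panel surface 26 mm below it when the knob is out. Under the bar a disc, 31 mm wide, its top 13 mm below this point. Site x: along the bar to its pointer end (white line); z: along the axis out of the panel (10 degrees from vertical, toward the operator).
- selector_pointer (a point): Pointer end of the selector's bar, 20 mm from the axis.
- selector (a joint): Knob angle, rad, grows clockwise seen from above. Six notches 0.785 apart, marked by 1 to 6 white dots: one dot at 0, two 0.785, three 1.571, four 2.356, five 3.142, six 3.927; stops just beyond. The four-dot mark is 22 degrees clockwise of straight up the slope. A notch holds the knob within about 0.05.
- selector_press (a joint): How far the knob is pressed in, m: 0 fully out (locked in a notch), 0.0045 when its pin rides between notches, stop at 0.006. It turns freely only beyond 0.0045; a spring of 4 N (out) to 8.5 N (in) pushes it out, and it springs out by itself when let go within about 0.15 rad of a notch.
- nut_1: Loose steel hex nut 1 of 4, 22 mm across flats, 11 mm high, 25 g; origin at the centre of its underside; starts flat on the tray's floor, 87 mm above the feeder's foot.
- nut_2: Loose steel hex nut 2 of 4, 22 mm across flats, 11 mm high, 25 g; origin at the centre of its underside; starts flat on the tray's floor, 87 mm above the feeder's foot.
- nut_3: Loose steel hex nut 3 of 4, 22 mm across flats, 11 mm high, 25 g; origin at the centre of its underside; starts flat on the tray's floor, 87 mm above the feeder's foot.
- nut_4: Loose steel hex nut 4 of 4, 22 mm across flats, 11 mm high, 25 g; origin at the centre of its underside; starts flat on the tray's floor, 87 mm above the feeder's foot.
- flux_tin: Bystander: round tan tin with a red lid, 54 mm wide, 23 mm high; origin under its centre.
- side_cutters: Bystander: red-handled side cutters, 46 x 109 x 12 mm, lying flat; origin under the centre.
- adapter_3: Bystander: black mains adapter, 113 x 42 x 28 mm; origin under the centre.

How it is judged:
On the way:
1. the tray is tipped up by its hinge (over 0.45 rad) (value of joint tray above 0.45 rad), for 0.1 s.
At the end, for the whole second after the job is handed in: All four nuts lie at rest (under 0.03 m/s) inside the hopper, below the edge on the tray's side; the tray is down on its rests (hinge under 0.06 rad); the selector stands at four dots (2.356 within 0.09 rad) and has sprung out (pressed less than 1.5 mm) (value of joint selector between 2.266 and 2.446 rad and value of joint selector_press below 0.0015 m and value of joint tray below 0.06 rad and x of nut_1 in the frame of hopper between -0.043 and 0.043 m and y of nut_1 in the frame of hopper between -0.04 and 0.04 m and z of nut_1 in the frame of hopper between -0.006 and 0.046 m and linear speed of each of nut_1, nut_2, nut_3, nut_4 below 0.03 m/s and x of nut_2 in the frame of hopper between -0.043 and 0.043 m and y of nut_2 in the frame of hopper between -0.04 and 0.04 m and z of nut_2 in the frame of hopper between -0.006 and 0.046 m and x of nut_3 in the frame of hopper between -0.043 and 0.043 m and y of nut_3 in the frame of hopper between -0.04 and 0.04 m and z of nut_3 in the frame of hopper between -0.006 and 0.046 m and x of nut_4 in the frame of hopper between -0.043 and 0.043 m and y of nut_4 in the frame of hopper between -0.04 and 0.04 m and z of nut_4 in the frame of hopper between -0.006 and 0.046 m); the robot touches nothing.
It fails at once if the flux tin is pushed more than 30 mm from where it was (distance of flux_tin from where it was at the start of the episode above 0.03 m).
It fails at once if the pair of side cutters is pushed more than 30 mm from where it was (distance of side_cutters from where it was at the start of the episode above 0.03 m).
It fails at once if the adapter is pushed more than 30 mm from where it was (distance of adapter_3 from where it was at the start of the episode above 0.03 m).
It also fails if it takes over 64 s, if anything falls off the work surface, if the arm or the gripper's body presses on something with over 40 N, if the wrist force passes 120 N, or if a joint passes its speed limit or range.

## Working session

There is one attempt and no reset: what is moved stays moved. The work goes in short steps, each a Python script; the robot and the scene stay as the last script left them, time stands still between calls to the robot, and variables do not carry over. Pictures are saved under pics/ and viewed, at most 10 in all, crops included, and the job is handed in when it is done.

```bash
mkdir -p pics; cat > h.py <<'E'
import numpy as np, cv2
from rig import arm
from scipy.spatial.transform import Rotation as Rn
def pts(name,d,tool=None):
    p=arm.camera_params(name)
    v,u=np.mgrid[0:384,0:512]
    c=np.stack([(u-p['cx'])/p['fx']*d,(v-p['cy'])/p['fy']*d,d],-1)
    if 'T_tool_cam' in p:
        T=tool@p['T_tool_cam']
        return c@T[:3,:3].T+T[:3,3]
    return (c-p['t'])@p['R']
def tool():
    T=np.eye(4);T[:3,:3]=Rn.from_euler('xyz',arm.read_orientation()).as_matrix();T[:3,3]=arm.read_tcp_pos();return T
E
python3 - <<'E'
from h import *
ims=[]
for n in ('top','side'):
    im,d=arm.camera(n); np.savez(n+'0.npz',im=im,d=d); p=arm.camera_params(n)
    print(n,p['fx'],p['cx'],-np.array(p['R']).T@p['t'])
    cv2.imwrite(f'pics/{n}0.png',cv2.resize(im[:,:,::-1],(768,576)))
T=tool();im,d=arm.camera('wrist');np.savez('wrist0.npz',im=im,d=d,T=T)
cv2.imwrite('pics/wrist0.png',cv2.resize(im[:,:,::-1],(768,576)))
print(arm.read_time_s(),arm.pinch_z,arm.read_orientation(),arm.camera_params('wrist')['T_tool_cam'])
E
```

```text
top 375.3094165872917 249.96828486159401 [ 0.3834473  -0.0706194   1.02804385]
side 494.9630454949766 255.53504668838005 [-0.25079124 -0.56035899  0.63109284]
0.15 0.0187 [ 3.13994210e+00 -9.70457046e-05 -2.42977377e-01] [[-4.30957873e-04 -9.62804569e-01 -2.70198403e-01  7.41225096e-02]
 [ 9.99999897e-01 -3.76896003e-04 -2.51965349e-04 -1.85655719e-03]
 [ 1.40756691e-04 -2.70198483e-01  9.62804632e-01 -1.61844394e-01]
 [ 0.00000000e+00  0.00000000e+00  0.00000000e+00  1.00000000e+00]]
```

View pics/top0.png

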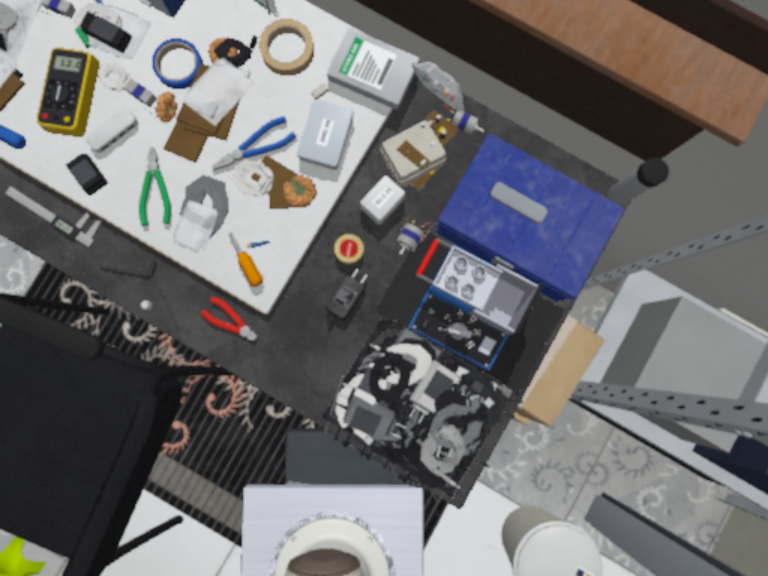

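View pics/side0.png

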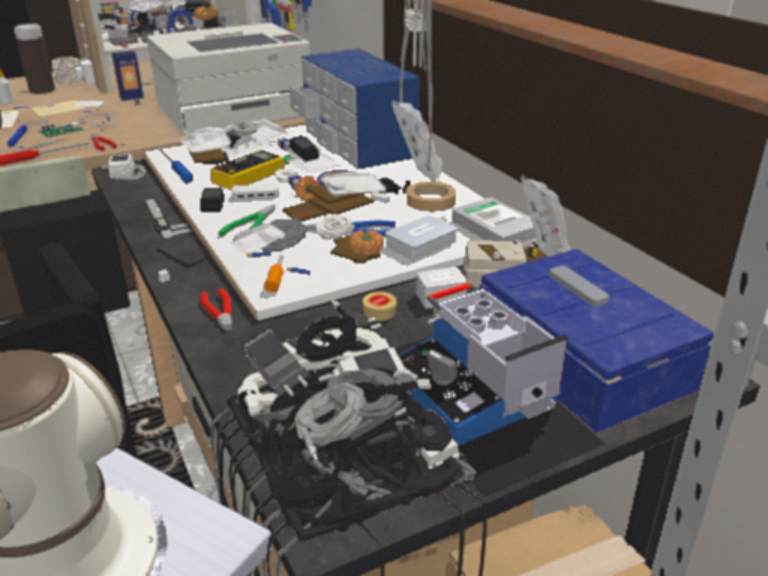

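Top view (768 px scale): feeder around (475,300), its red handle at (428,260), nuts at (465,275), panel and knob near (460,330). It is yawed about −30°, with the toolbox close behind, a cable heap in front, the flux tin at (348,248), the adapter at (347,297) and the cutters at (228,318). The side view shows the handle at (450,290) and the knob at (440,365).

```bash
python3 - <<'E'
from h import *
z=np.load('top0.npz');im,d=z['im'],z['d'];P=pts('top',d)
hsv=cv2.cvtColor(im,cv2.COLOR_RGB2HSV)
red=((hsv[...,0]<8)|(hsv[...,0]>172))&(hsv[...,1]>150)&(hsv[...,2]>90)
n,l,s,c=cv2.connectedComponentsWithStats(red.astype(np.uint8))
for i in range(1,n):
    if s[i,4]>20:
        q=P[l==i]; print('red',c[i],s[i,4],q.mean(0).round(4),np.median(q[:,2]).round(4))
        if abs(c[i][0]-285)<10 and abs(c[i][1]-172)<12:
            q=q[q[:,2]>.085]; m=q.mean(0);w,v=np.linalg.eigh(np.cov(q[:,:2].T));print('handle',m,np.degrees(np.arctan2(v[1,1],v[0,1])),2*np.sqrt(3*w))
# blue panel outline / heights
blue=(hsv[...,0]>98)&(hsv[...,0]<118)&(hsv[...,1]>140)&(P[...,2]<.065)&(P[...,2]>.02)
blue[:,:265]=0;blue[:190]=0
q=P[blue];print('blue',len(q),q.min(0),q.max(0))
# height map for steel walls
np.set_printoptions(linewidth=250)
print((P[155:250:3,265:372:3,2]*1000).astype(int))
cv2.imwrite('pics/topc.png',cv2.resize(im[140:280,250:400,::-1],None,fx=4,fy=4,interpolation=cv2.INTER_CUBIC))
cv2.imwrite('pics/sidec.png',cv2.resize(np.load('side0.npz')['im'][170:310,250:400,::-1],None,fx=4,fy=4,interpolation=cv2.INTER_CUBIC))
E
```

```text
red [284.7394958  171.05042017] 119 [ 0.5486 -0.1627  0.0907] 0.0989
handle [ 0.54599472 -0.16002434  0.10874465] 151.54859768865595 [0.00949898 0.0931093 ]
red [232.05063291 164.97468354] 79 [ 0.5764 -0.0261  0.0224] 0.0221
red [148.88278388 210.69230769] 273 [0.451  0.1977 0.0133] 0.0102
blue 271 [ 0.36221011 -0.40494406  0.02065246] [ 0.50395273 -0.13356625  0.06495647]
[[   1   29   36 ...   95   96   97]
 [  29   38   36 ...   98   95   96]
 [  10   34   38 ...   98   98  100]
 ...
 [ 120  125   76 ... -147 -147 -149]
 [ 114  117  120 ... -153 -149 -151]
 [  71  121  119 ... -151 -149 -150]]
```

View pics/topc.png

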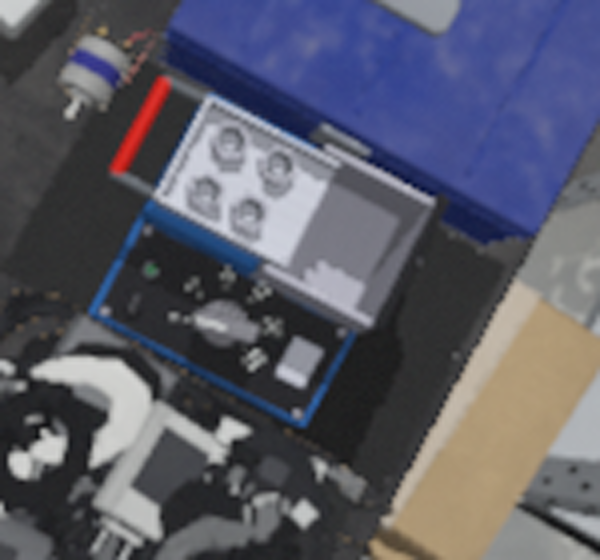

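View pics/sidec.png

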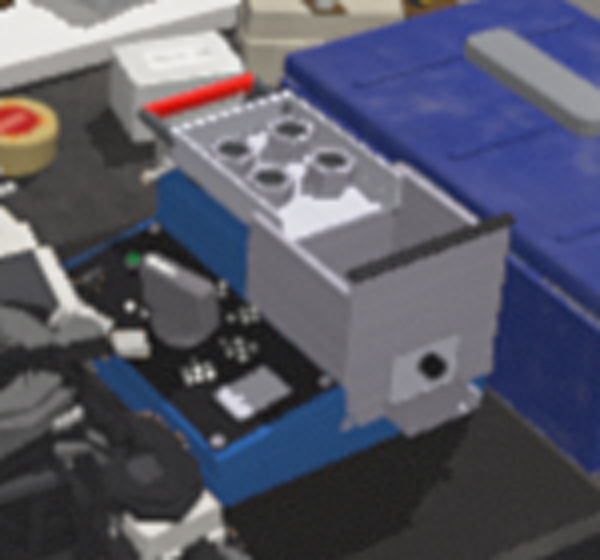

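The crops show the handle running from (118,172) to (165,80), panel front corners at (93,312) and (303,425), hopper right-wall top corners at (368,325) and (438,200), and the knob centred near (225,322). Its white line points left, towards the one-dot mark. I'll fit the feeder pose by raycasting these corners and check the surrounding heights.

```bash
python3 - <<'E'
from h import *
from scipy.optimize import least_squares
p=arm.camera_params('top');R=np.array(p['R']);t=np.array(p['t']);C=-R.T@t
def ray(U,V,z):
    u=(U+.5)/4-.5+250;v=(V+.5)/4-.5+140
    r=R.T@np.array([(u-p['cx'])/p['fx'],(v-p['cy'])/p['fy'],1]);return C+r*(z-C[2])/r[2]
obs=[((93,312),(-80,75,40)),((303,425),(-80,-85,40)),((368,327),(-8,-85,114)),((438,198),(80,-85,114)),((142,126),(None,102,99))]
W=[ray(*o[0],o[1][2]/1000) for o in obs];print(np.round(W,4))
def f(s):
    c,n=np.cos(s[2]),np.sin(s[2]);r=[]
    for w,(_,b) in zip(W,obs):
        dx,dy=w[0]-s[0],w[1]-s[1];l=np.array([c*dx+n*dy,-n*dx+c*dy])*1000
        if b[0] is not None:r.append(l[0]-b[0])
        r.append(l[1]-b[1])
    return np.array(r)
s=least_squares(f,[.5,-.2,-.5]).x;print(s,np.degrees(s[2]),f(s).round(1))
c,n=np.cos(s[2]),np.sin(s[2]);L=lambda w:np.array([c*(w[0]-s[0])+n*(w[1]-s[1]),-n*(w[0]-s[0])+c*(w[1]-s[1]),w[2]])*1000
k=ray(225,322,.078);print('knob',k,L(k).round(1),'handle',L(W[4]).round(1),[L(ray(*q,.1))[:2].round(1) for q in((118,172),(165,80))])
np.save('feeder.npy',s)
# height map in feeder frame from both cams
H=np.full((17,21),-99.)
for nme in('top','side'):
    d=np.load(nme+'0.npz')['d'];P=pts(nme,d)[d>0].reshape(-1,3)
    q=np.array([c*(P[:,0]-s[0])+n*(P[:,1]-s[1]),-n*(P[:,0]-s[0])+c*(P[:,1]-s[1])]).T*1000
    i=((q[:,0]+200)//25).astype(int);j=((q[:,1]+250)//25).astype(int)
    m=(i>=0)&(i<17)&(j>=0)&(j<21);np.maximum.at(H,(i[m],j[m]),P[m,2]*1000)
np.set_printoptions(linewidth=200);print('rows x from 225 down to -200 ; cols y from +275 down to -250');print(H[::-1,::-1].astype(int))
E
```

```text
[[ 0.4332 -0.136   0.04  ]
 [ 0.3603 -0.2733  0.04  ]
 [ 0.4215 -0.2986  0.114 ]
 [ 0.501  -0.3432  0.114 ]
 [ 0.5471 -0.1628  0.099 ]]
[ 0.46896422 -0.23369325 -0.48102405] -27.560648172936933 [ 3.1 -4.9  2.  -0.4 -4.1  5.5 -1.   2.8 -3. ]
knob [ 0.42552616 -0.21700726  0.078     ] [-46.2  -5.3  78. ] handle [36.4 99.  99. ] [array([ 3.3, 98.9]), array([69. , 99.7])]
rows x from 225 down to -200 ; cols y from +275 down to -250
[[ 67  70  70  70  71   4 102 102 114 115 115 114 113 102 103 105 102 101   4 -99 -99]
 [ 67  73  74  80  70   3 101 103 116 116 116 117 117 102 103 104 102 100   3 -99 -99]
 [ 53  69  71  71   7   4 101 103 111 115 117 116 115 102 104 102 102 100   4 -99 -99]
 [  2  43  71  50   3   5 101 101 103 102 101 104 102 102 103 102 102  99   2 -99 -99]
 [ 39  44  45  43  20  19 101 102 103 102 103 103 102 102 103 102 102  98   2 -99 -99]
 [ 41  45  45  40  40  42  96  98 101 101 100 105 105 105 117 101 101   5   0 -99 -99]
 [  4  40  44   4  40  41 103 104 107 106 106 107  99  35 118  37   6   5   0 -99 -99]
 [  3  22   4   3  26  28 102 102 107 103 103  92  37  36 120  32   6   7 -10 -99 -99]
 [ 26  27  26   4   5   5 103 104 106 106 106 107  35  36 118  38   6   6 -99 -99 -99]
 [ 25  28  28   4   4   5 100 102 106 106 107 106 105 104 118   5   6   6 -99 -99 -99]
 [  4  26  30  31   5   5   8  47  53  54  83  85  85  53  52   5   6   6 -99 -99 -99]
 [  4   5  31  32  26   5   6   5  53  52  84  84  48  50  48  10   6   5 -99 -99 -99]
 [  4   5  32  32   5  23  28  72  79  96  76  99  43  55  55  47  25   6 -22 -99 -99]
 [  4   4  30  31   4  23  27 101 102 104 118 118 104  58 131  55  33   8 -22 -99 -99]
 [  4   4  19  16   4  30 131 131 130 124 120 120 123 133 133  50  35   9 -19 -99 -99]
 [  3   4   4   4   3  26  94 127 123 122 121 119 133 134 133  50  38   3 -99 -99 -99]
 [  4   3   3   4   2  27 100 124 117 119 118 129 135 133 133 119  39   3 -99 -99 -99]]
```

```bash
python3 - <<'E'
from h import *
s=np.load('feeder.npy');c,n=np.cos(s[2]),np.sin(s[2])
W=lambda x,y,z:[s[0]+c*x-n*y,s[1]+n*x+c*y,z]
arm.reach(W(-5,25,.33),[np.pi,0,s[2]])
T=tool();im,d=arm.camera('wrist');np.savez('wrist1.npz',im=im,d=d,T=T)
cv2.imwrite('pics/wrist1.png',cv2.resize(im[:,:,::-1],(800,600),interpolation=cv2.INTER_CUBIC))
im,_=arm.camera('side');cv2.imwrite('pics/side1.png',im[:,:,::-1])
print(arm.read_time_s(),arm.read_q(),T[:3,3],arm.read_ft_force())
E
```

```text
Traceback (most recent call last):
rig.MotionError: the arm cannot take that pose within its joint ranges
```

```bash
python3 - <<'E'
from h import *
s=np.load('feeder.npy');c,n=np.cos(s[2]),np.sin(s[2])
W=lambda x,y,z:[s[0]+c*x-n*y,s[1]+n*x+c*y,z]
for z in(.07,.1,.15,.2,.25,.3):
  for nm,xy in(('k',(-48,-5)),('h',(36,102)),('m',(-5,25))):
    print(z,nm,[ (y,None if q is None else np.round(q,2).tolist()) for y in(s[2],s[2]+np.pi) for q in[arm.ik(W(xy[0]/1e3,xy[1]/1e3,z),[np.pi,0,y])]])
E
```

```text
0.07 k [(np.float64(-0.48102405460150904), [-0.13, 0.31, -0.55, 0.0, -0.7, 1.22]), (np.float64(2.660568598988284), [-0.13, 0.31, -0.55, -0.0, -0.7, -1.92])]
0.07 h [(np.float64(-0.48102405460150904), [-0.0, 0.45, -0.32, 0.0, -0.8, 1.09]), (np.float64(2.660568598988284), [-0.0, 0.45, -0.32, -0.0, -0.8, -2.05])]
0.07 m [(np.float64(-0.48102405460150904), [-0.1, 0.38, -0.45, 0.0, -0.75, 1.19]), (np.float64(2.660568598988284), [-0.1, 0.38, -0.45, -0.0, -0.75, -1.95])]
0.1 k [(np.float64(-0.48102405460150904), [-0.13, 0.27, -0.52, 0.0, -0.78, 1.22]), (np.float64(2.660568598988284), [-0.13, 0.27, -0.52, -0.0, -0.78, -1.92])]
0.1 h [(np.float64(-0.48102405460150904), [-0.0, 0.41, -0.29, 0.0, -0.87, 1.09]), (np.float64(2.660568598988284), [-0.0, 0.41, -0.29, -0.0, -0.87, -2.05])]
0.1 m [(np.float64(-0.48102405460150904), [-0.1, 0.34, -0.41, 0.0, -0.82, 1.19]), (np.float64(2.660568598988284), [-0.1, 0.34, -0.41, -0.0, -0.82, -1.95])]
0.15 k [(np.float64(-0.48102405460150904), [-0.13, 0.2, -0.45, 0.0, -0.91, 1.22]), (np.float64(2.660568598988284), [-0.13, 0.2, -0.45, -0.0, -0.91, -1.92])]
0.15
[... 1010 characters left out ...]
1.09]), (np.float64(2.660568598988284), [-0.0, 0.27, -0.08, -0.0, -1.21, -2.05])]
0.25 m [(np.float64(-0.48102405460150904), [-0.1, 0.19, -0.2, 0.0, -1.18, 1.19]), (np.float64(2.660568598988284), [-0.1, 0.19, -0.2, -0.0, -1.18, -1.95])]
0.3 k [(np.float64(-0.48102405460150904), [-0.13, 0.08, -0.21, 0.0, -1.29, 1.22]), (np.float64(2.660568598988284), [-0.13, 0.08, -0.21, -0.0, -1.29, -1.92])]
0.3 h [(np.float64(-0.48102405460150904), [-0.0, 0.25, 0.0, 0.0, -1.33, 1.09]), (np.float64(2.660568598988284), [-0.0, 0.25, 0.0, -0.0, -1.33, -2.05])]
0.3 m [(np.float64(-0.48102405460150904), [-0.1, 0.16, -0.11, 0.0, -1.3, 1.19]), (np.float64(2.660568598988284), [-0.1, 0.16, -0.11, -0.0, -1.3, -1.95])]
```

```bash
python3 - <<'E'
from h import *
s=np.load('feeder.npy');c,n=np.cos(s[2]),np.sin(s[2])
W=lambda x,y,z:[s[0]+c*x-n*y,s[1]+n*x+c*y,z]
arm.reach(W(-.01,.02,.30),[np.pi,0,s[2]])
T=tool();im,d=arm.camera('wrist');np.savez('wrist1.npz',im=im,d=d,T=T)
cv2.imwrite('pics/wrist1.png',cv2.resize(im[:,:,::-1],(800,600),interpolation=cv2.INTER_CUBIC))
im,_=arm.camera('side');cv2.imwrite('pics/side1.png',im[:,:,::-1])
print(arm.read_time_s(),arm.read_q(),T[:3,3],arm.read_ft_force())
E
```

```text
3.3417 [-1.06462831e-01  1.47520136e-01 -1.23689517e-01 -8.34710482e-05
 -1.29973756e+00  1.19715068e+00] [ 0.46965413 -0.21082877  0.29986093] [-0.49359939 -0.42943241 -0.3087502 ]
```

View pics/wrist1.png

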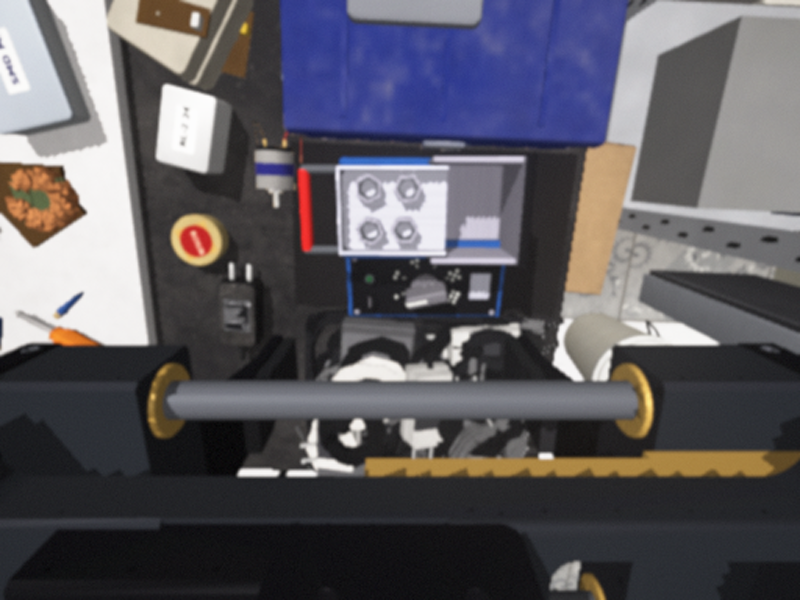

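View pics/side1.png

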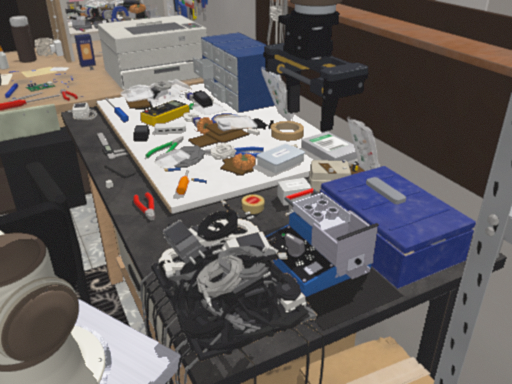

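The wrist view shows the feeder square to the image: handle at x≈305 between rows 170 and 250, four nuts near (388,210), panel front corners at (352,316) and (500,316), knob near (428,292) with its pointer to the left. The side view confirms the gripper body is wide along the closing line. I'll measure the handle with a colour mask and look closely at the knob.

```bash
cat >> h.py <<'E'
def wray(u,v,z,T):
    p=arm.camera_params('wrist');M=T@p['T_tool_cam'];r=M[:3,:3]@np.array([(u-p['cx'])/p['fx'],(v-p['cy'])/p['fy'],1]);C=M[:3,3]
    return C+r*(z-C[2])/r[2]
def loc(w,s):
    c,n=np.cos(s[2]),np.sin(s[2]);dx,dy=w[0]-s[0],w[1]-s[1];return np.array([c*dx+n*dy,-n*dx+c*dy,w[2]])*1000
E
python3 - <<'E'
from h import *
z=np.load('wrist1.npz');im,d,T=z['im'],z['d'],z['T'];s=np.load('feeder.npy')
hsv=cv2.cvtColor(im,cv2.COLOR_RGB2HSV)
red=((hsv[...,0]<8)|(hsv[...,0]>172))&(hsv[...,1]>150)&(hsv[...,2]>70);red[:,:185]=0;red[:,205:]=0;red[:105]=0;red[165:]=0
v,u=np.nonzero(red);print('handle px',u.min(),u.max(),v.min(),v.max(),u.mean(),v.mean())
for (a,b) in((u.mean(),v.mean()),(u[v<v.min()+6].mean(),v.min()),(u[v>v.max()-6].mean(),v.max())):print(loc(wray(a,b,.099,T),s))
P=pts('wrist',d,T);print('handle z',np.median(P[red][:,2]))
S=800/512
for a,b,h in((352,316,.04),(500,316,.04),(526,156,.114),(517,264,.114),(433,157,.102)):print((a,b),loc(wray((a+.5)/S-.5,(b+.5)/S-.5,h,T),s).round(1))
y0,y1,x0,x1=150,210,215,330
cv2.imwrite('pics/knob.png',cv2.resize(im[y0:y1,x0:x1,::-1],None,fx=6,fy=6,interpolation=cv2.INTER_CUBIC))
E
```

```text
handle px 190 200 108 160 194.95871559633028 134.03669724770643
[ 36.47026676 103.48585818  99.        ]
[ 69.71308508 103.50044565  99.        ]
[  1.56271375 104.68594099  99.        ]
handle z 0.0992311962477101
(352, 316) [-79.   73.3  40. ]
(500, 316) [-78.9 -84.   40. ]
(526, 156) [ 79.4 -77.2 114. ]
(517, 264) [ -7.5 -76.7 114. ]
(433, 157) [ 79.2  -4.6 102. ]
```

View pics/knob.png

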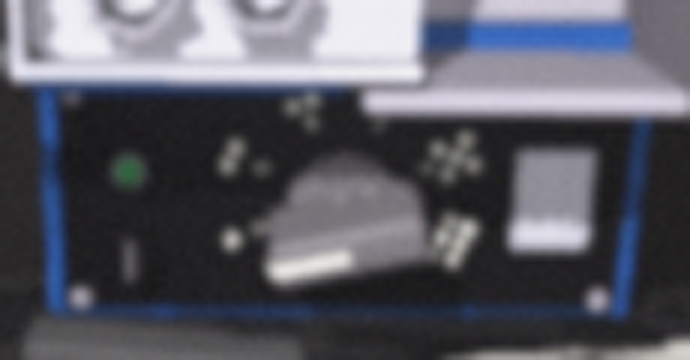

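```bash
cat > k.py <<'E'
from h import *
S=np.load('feeder.npy');CS,SN=np.cos(S[2]),np.sin(S[2])
RF=np.array([[CS,-SN,0],[SN,CS,0],[0,0,1]])
W=lambda p:RF@(np.array(p)/1000)+[S[0],S[1],.002]   # feeder mm -> world
AX=np.array([-np.sin(np.radians(10)),0,np.cos(np.radians(10))])
XS=np.array([np.cos(np.radians(10)),0,np.sin(np.radians(10))])  # up slope
SITE=np.array([-48.,-5,70])
def pose(clos,depth,tilt,yaw_extra=0):
    """TCP pose: clos = closing-line angle, deg cw from up-slope; depth = mm of TCP above site along axis; tilt deg about closing line (lean up-slope)"""
    a=np.radians(clos)
    cl=np.cos(a)*XS+np.sin(a)*np.array([0,-1,0])
    up=Rn.from_rotvec(cl*np.radians(tilt)).apply(AX)
    if up[0]<Rn.from_rotvec(-cl*np.radians(tilt)).apply(AX)[0]: up=Rn.from_rotvec(-cl*np.radians(tilt)).apply(AX)
    z=-up;y=-cl if False else cl
    x=np.cross(y,z)
    if x[0]<0: y=-y;x=-x
    M=RF@np.stack([x,y,z],1)
    return W(SITE+depth*AX),Rn.from_matrix(M).as_euler('xyz'),np.stack([x,y,z],1)
def corners(clos,depth,tilt):
    _,_,M=pose(clos,depth,tilt)
    o=SITE+depth*AX
    return np.array([o+M@np.array([i*37.5,j*95,-70]) for i in(-1,1) for j in(-1,1)])
E
python3 - <<'E'
from k import *
T=np.load('wrist1.npz')['T']
g=lambda U,V,z:loc(wray((U+.5)/6-.5+215,(V+.5)/6-.5+150,z,T),S).round(1)
print('top centre',g(347,258,.085),'ends',g(271,273,.086),g(427,240,.085))
print('dots 1,6,2,5',g(232,240,.043),g(455,240,.043),g(230,157,.051),g(455,157,.051))
for cl,dp,ti in((67,-6,20),(112,-12,20),(52,-4,20),(52,-10,20),(67,-10,20),(112,-10,20)):
    p,o,M=pose(cl,dp,ti);print(cl,dp,arm.ik(p,o) if 0 else np.round(arm.ik(p,o),2),corners(cl,dp,ti).round().astype(int).tolist())
p=W([36,103,80]);print(arm.ik(p,[np.pi,0,S[2]]))
E
```

```text
top centre [-49.1  -2.   85. ] ends [-52.6  16.6  86. ] [-44.5 -21.5  85. ]
dots 1,6,2,5 [-56.6  26.5  43. ] [-56.5 -34.   43. ] [-31.6  26.9  51. ] [-31.6 -32.1  51. ]
67 -6 [-0.08  0.4  -0.48  0.09 -0.89  1.5 ] [[-107, 78, 133], [-34, -97, 146], [-39, 106, 119], [34, -69, 132]]
112 -12 [-0.24  0.41 -0.37 -0.2  -0.92  1.09] [[-35, 87, 140], [-105, -89, 128], [34, 61, 126], [-36, -115, 114]]
52 -4 [-0.03  0.38 -0.55  0.2  -0.84  1.62] [[-127, 63, 132], [-12, -87, 152], [-68, 106, 116], [47, -43, 136]]
52 -10 [-0.04  0.39 -0.55  0.2  -0.82  1.62] [[-126, 63, 126], [-11, -87, 146], [-67, 106, 110], [48, -43, 131]]
67 -10 [-0.09  0.4  -0.48  0.09 -0.88  1.5 ] [[-107, 78, 129], [-34, -97, 142], [-38, 106, 115], [35, -69, 128]]
112 -10 [-0.24  0.4  -0.37 -0.2  -0.92  1.09] [[-35, 87, 142], [-105, -89, 130], [34, 61, 128], [-36, -115, 116]]
[ 1.38894583e-03  4.33337257e-01 -3.07977753e-01  4.44089210e-16
 -8.29481317e-01  1.08838333e+00]
```

```bash
sed -i 's/SITE=.*/SITE=np.array([-47.,-3.5,70])/' k.py
python3 - <<'E'
from k import *
O=[np.pi,0,S[2]]
arm.set_gripper(.026,12)
arm.reach(W([36,103,130]),O)
arm.movel(W([36,103,82]),speed=.1)
print(arm.read_ft_force(),arm.read_tcp_pos()-W([36,103,82]),arm.read_time_s())
arm.set_gripper(0.0,12);print('open',arm.read_opening(),arm.read_grip_force(),arm.read_ft_force(),arm.read_time_s())
a0=np.arctan2(12,110);r=np.hypot(110,12)
def arc(th):
    return W([36,103+r*(np.cos(a0+th)-np.cos(a0)),82+r*(np.sin(a0+th)-np.sin(a0))])
for th in(.1,.25,.4,.55,.7,.85,1.0,1.1):
    arm.movel(arc(th),speed=.1)
    print(th,arm.read_ft_force().round(1),round(arm.read_opening(),4),round(arm.read_time_s(),2))
arm.hold(.5)
im,_=arm.camera('top');a=im[140:280,250:400]
im,_=arm.camera('side');b=im[150:290,250:400]
cv2.imwrite('pics/tip.png',cv2.resize(np.hstack([a,b])[:,:,::-1],None,fx=2.6,fy=2.6,interpolation=cv2.INTER_CUBIC))
E
```

```text
[ 0.33728153 -1.25885825  0.35170101] [ 0.00064008 -0.0002928   0.000979  ] 5.9667
open 0.009390691562211489 11.990307122468948 [-0.96523521 -5.80560034  1.90761205] 6.425
0.1 [-1.2 -5.3 -2.3] 0.0096 6.68
0.25 [ 1.  -5.  -2.6] 0.0091 7.0
0.4 [ 0.2 -4.9 -4.1] 0.0092 7.32
0.55 [ 0.1 -1.2 -3.5] 0.0091 7.63
0.7 [-0.5  3.9  3.2] 0.0093 7.95
0.85 [-0.7  7.3  5.4] 0.0093 8.27
1.0 [-2.3  6.1  8.1] 0.0093 8.58
1.1 [-2.1  4.8  7.8] 0.0092 8.84
```

View pics/tip.png

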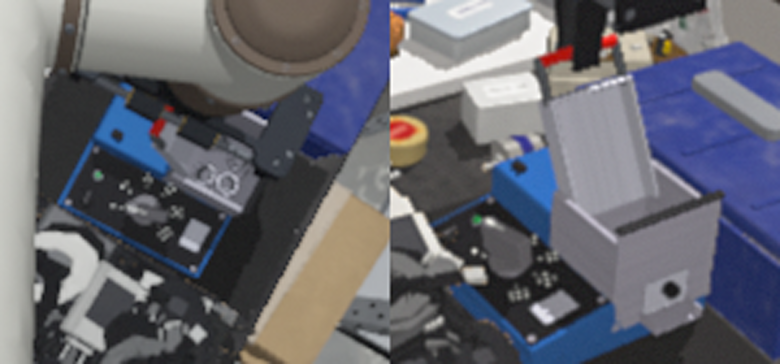

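The tray is tipped, its inside is bare in the side view, and nuts show in the hopper at (215,180). Next I lower the tray, release it, and start on the knob by gripping the bar lengthwise at one dot.

```bash
python3 - <<'E'
from k import *
a0=np.arctan2(12,110);r=np.hypot(110,12)
arc=lambda th,dz=0:W([36,103+r*(np.cos(a0+th)-np.cos(a0)),82+dz+r*(np.sin(a0+th)-np.sin(a0))])
for th in(.85,.6,.4,.2,.08,0):
    arm.movel(arc(th),speed=.1)
print(arm.read_ft_force().round(1),arm.read_time_s())
arm.movel(arc(0,-1.),speed=.05);print(arm.read_ft_force().round(1))
arm.set_gripper(.026);print(arm.read_ft_force().round(1),arm.read_tcp_pos()-arc(0))
arm.movel(W([36,103,150]),speed=.15)
# wrist look at tray/hopper/knob from above knob
arm.set_gripper(.056)
p,o,_=pose(67,110,15);arm.reach(p,o)
im,_=arm.camera('top');im2,_=arm.camera('side')
p,o,_=pose(67,28,20);arm.movel(p,o,speed=.12)
print(arm.read_tcp_pos()-p,arm.read_ft_force().round(1),arm.read_time_s())
T=tool();im3,d3=arm.camera('wrist');np.savez('wrist2.npz',im=im3,d=d3,T=T)
cv2.imwrite('pics/a.png',np.vstack([cv2.resize(np.hstack([im[140:280,250:400],im2[150:290,250:400]])[:,:,::-1],(768,290)),cv2.resize(im3[:,:,::-1],(768,310))]))
E
```

```text
[ 0.2 -7.   0.6] 11.575
[-1.5 -5.6  4.8]
[-0.1 -0.2  0.6] [-8.39172753e-05  1.33262308e-04 -1.12336936e-03]
[ 3.18893631e-04 -4.31448940e-05  2.75340980e-04] [ 0.2 -0.4  0.2] 15.45
```

View pics/a.png

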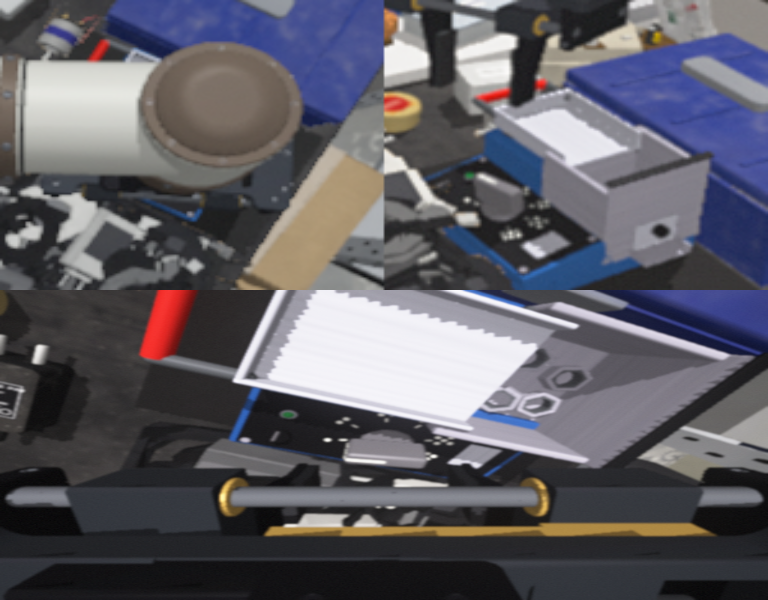

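The tray is down and empty, all four nuts lie in the hopper at about (530,385), and the bar sits parallel to the closing line, midway between the fingers. Now grip lengthwise, press, and turn to two dots.

```bash
python3 - <<'E'
from k import *
st=lambda m:print(m,'F',arm.read_ft_force().round(1),'op',round(arm.read_opening(),4),'grip',round(arm.read_grip_force(),1),'t',round(arm.read_time_s(),2))
p,o,_=pose(67,-6,20);arm.movel(p,o,speed=.06);st('down')
arm.set_gripper(.0,35);st('grip')
for dp in(-9,-12,-13):
    p,o,_=pose(67,dp,20);arm.movel(p,o,speed=.04);st(dp)
E
```

```text
down F [ 0.9  0.3 -0.4] op 0.0558 grip 0.0 t 16.22
grip F [ 0.1 -5.4  1.1] op 0.0395 grip 35.0 t 16.68
-9 F [-2.6 -3.4  7.5] op 0.0396 grip 35.0 t 16.93
-12 F [-4.2 -0.7 22.6] op 0.0396 grip 35.0 t 17.18
-13 F [-6.1  1.7 27.2] op 0.0398 grip 35.0 t 17.43
```

```bash
python3 - <<'E'
from k import *
st=lambda m:print(m,'F',arm.read_ft_force().round(1),'M',arm.read_wrist_torque().round(2),'op',round(arm.read_opening(),4),'t',round(arm.read_time_s(),2))
for a in(72,80,90,100,107,112):
    p,o,_=pose(a,-12.2,20);arm.movel(p,o,speed=.04);st(a)
p,o,_=pose(112,-6,20);arm.movel(p,o,speed=.04);st('up')
arm.set_gripper(.056);st('open')
p,o,_=pose(112,30,20);arm.movel(p,o,speed=.12);st('clear')
T=tool();im3,d3=arm.camera('wrist');np.savez('wrist3.npz',im=im3,d=d3,T=T)
cv2.imwrite('pics/b.png',im3[:,:,::-1])
E
```

```text
72 F [-4.8  0.  23.3] M [-0.31  2.56 -0.05] op 0.0397 t 17.68
80 F [-5.  -0.8 23.8] M [-0.42  2.53  0.08] op 0.0395 t 17.98
90 F [-6.7 -3.1 23. ] M [-0.53  2.65  0.19] op 0.0397 t 18.3
100 F [-7.1 -3.7 23.8] M [-0.6   2.75  0.37] op 0.0397 t 18.62
107 F [-6.7 -4.5 23.3] M [-0.63  2.8   0.43] op 0.0393 t 18.9
112 F [-8.7 -5.  22. ] M [-0.63  2.9   0.46] op 0.0397 t 19.15
up F [-3.2 -8.2  1.8] M [-2.73  0.75  0.32] op 0.0393 t 19.46
open F [ 0.2 -0.5 -0.4] M [-0.35 -0.12  0.01] op 0.0557 t 20.08
clear F [ 0.   0.8 -0.3] M [-0.26 -0.1  -0.01] op 0.0558 t 20.53
```

View pics/b.png

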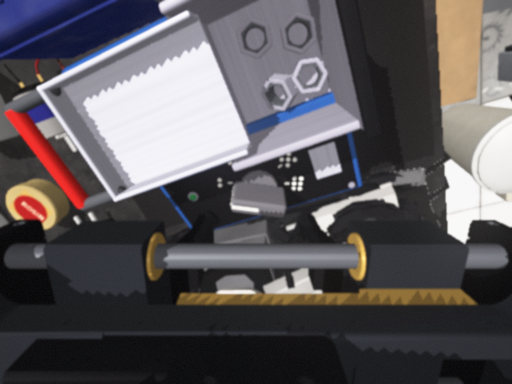

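The bar again lies parallel to the fingers (column 260, row 195), so the knob is at two dots, and the nuts and tray are fine. Next I grip the bar across its width with the hand turned ahead of it. Once pressed, the bar should align itself with the pads.

```bash
python3 - <<'E'
from k import *
st=lambda m:print(m,'F',arm.read_ft_force().round(1),'op',round(arm.read_opening(),4),'grip',round(arm.read_grip_force(),1),'t',round(arm.read_time_s(),2))
print(corners(55,-10,25).round().tolist())
p,o,_=pose(55,40,25);arm.reach(p,o)
arm.set_gripper(.04,25)
p,o,_=pose(55,-4,25);arm.movel(p,o,speed=.08);st('down')
arm.set_gripper(.0,25);st('grip')
for dp in(-7,-9,-10):
    p,o,_=pose(55,dp,25);arm.movel(p,o,speed=.04);st(dp)
arm.hold(.3);st('hold')
E
```

```text
[[-116.0, 72.0, 128.0], [-9.0, -84.0, 147.0], [-56.0, 111.0, 107.0], [51.0, -45.0, 126.0]]
down F [ 0.6 -0.6  0.2] op 0.0402 grip 0.0 t 22.49
grip F [ 3.  -0.9 -1.9] op 0.0115 grip 24.9 t 23.1
-7 F [0.4 0.5 8.5] op 0.0119 grip 25.0 t 23.35
-9 F [-1.5  4.5 16.4] op 0.0116 grip 25.0 t 23.6
-10 F [-0.9  5.9 23.1] op 0.0119 grip 25.0 t 23.85
hold F [-1.2  5.4 22.8] op 0.0119 grip 25.0 t 24.15
```

Opening is 11.9 mm, so the bar is flat between the pads and the hand's angle now gives the knob's angle. Turn on to four dots.

```bash
python3 - <<'E'
from k import *
st=lambda m:print(m,'F',arm.read_ft_force().round(1),'M',arm.read_wrist_torque().round(2),'op',round(arm.read_opening(),4),'t',round(arm.read_time_s(),2))
for a in(62,70,80,90,100,107,112):
    p,o,_=pose(a,-10.2,25);arm.movel(p,o,speed=.04);st(a)
p,o,_=pose(112,-4,25);arm.movel(p,o,speed=.04);st('up')
arm.hold(.2)
arm.set_gripper(.03);st('open')
p,o,_=pose(112,35,25);arm.movel(p,o,speed=.12);st('clear')
p,o,_=pose(90,130,10);arm.movel(p,o,speed=.2)
T=tool();im,d=arm.camera('wrist');np.savez('wrist4.npz',im=im,d=d,T=T);st('end')
P=pts('wrist',d,T);Fm=np.stack([(P[...,0]-S[0])*CS+(P[...,1]-S[1])*SN,-(P[...,0]-S[0])*SN+(P[...,1]-S[1])*CS,P[...,2]-.002],-1)*1000
# bar points: above panel by >30 mm near knob
h=(Fm-SITE)@AX
m=(h>5)&(h<25)&(np.hypot(Fm[...,0]+49,Fm[...,1]+3.5)<28)&(d>0)
q=Fm[m][:,:2];w,v=np.linalg.eigh(np.cov(q.T));print('bar n',m.sum(),'h med/max',np.median(h[m]),np.percentile(h[m],95),'mid',q.mean(0),'angle cw from up-slope',np.degrees(np.arctan2(-v[1,1],v[0,1])),'half',np.sqrt(3*w))
g=im.min(-1)*m;k=g>170;print('white in bar',k.sum(),Fm[k].mean(0) if k.any() else None)
E
```

```text
62 F [-1.7  4.6 23.5] M [ 1.07  1.71 -0.47] op 0.0115 t 24.43
70 F [-2.   2.8 22.8] M [ 0.78  1.59 -0.27] op 0.0116 t 24.72
80 F [-1.2  0.7 22. ] M [ 0.38  1.55 -0.08] op 0.0116 t 25.04
90 F [-1.7 -1.  22.1] M [0.09 1.55 0.17] op 0.0117 t 25.37
100 F [-2.4 -3.4 21.6] M [-0.18  1.62  0.31] op 0.0119 t 25.69
107 F [-4.2 -4.7 21.4] M [-0.38  1.68  0.45] op 0.0116 t 25.97
112 F [-4.3 -4.9 20.8] M [-0.43  1.73  0.49] op 0.0116 t 26.22
up F [-2.2 -8.4  6.1] M [-2.39  0.35  0.4 ] op 0.0115 t 26.52
open F [-0.   0.9 -0.7] M [-0.53 -0.28  0.07] op 0.0299 t 27.38
clear F [-0.5  0.1 -0.8] M [-0.44 -0.27 -0.03] op 0.0299 t 27.85
end F [ 0.   0.7 -0.5] M [ 0.01 -0.05  0.01] op 0.03 t 28.52
bar n 426 h med/max 11.877383093871174 13.158836478760016 mid [-48.07844356  -2.99609353] angle cw from up-slope -157.08798279769115 half [ 6.09342475 19.86054106]
white in bar 79 [-40.36843267  -7.40907184  83.54215763]
```

Measured after release: the bar stands at 22.9° (target 22°), its white end points up-slope, and its top is 12–13 mm above the site, which matches the knob fully out. As a last check I compare that height with the picture from before the press and check the tray's height, then hand in.

```bash
python3 - <<'E'
from k import *
for f in('wrist1','wrist4'):
    z=np.load(f+'.npz');d=z['d'];P=pts('wrist',d,z['T']);Fm=np.stack([(P[...,0]-S[0])*CS+(P[...,1]-S[1])*SN,-(P[...,0]-S[0])*SN+(P[...,1]-S[1])*CS,P[...,2]-.002],-1)*1000
    h=(Fm-SITE)@AX;r=np.hypot(Fm[...,0]+48.5,Fm[...,1]+3.5)
    pan=(np.abs(Fm[...,0]+45)<25)&(r>24)&(r<40)&(h<-15)
    bar=(h>5)&(r<15);tr=(abs(Fm[...,0]-36)<25)&(abs(Fm[...,1]-50)<40)&(d>0)
    hop=(abs(Fm[...,0]-36)<36)&(abs(Fm[...,1]+46)<30)&(Fm[...,2]<60)&(Fm[...,2]>0)
    A=np.c_[Fm[tr][:,1],np.ones(tr.sum())];print(f,'bar above panel',np.median(h[bar])-np.median(h[pan]),'tray floor z',np.median(Fm[tr][:,2]),'slope',np.linalg.lstsq(A,Fm[tr][:,2],rcond=None)[0][0],'hopper z',np.percentile(Fm[hop][:,2],[5,50,95]).round(1))
arm.hold(.3);print(arm.read_qvel().round(3))
print(arm.hand_in(),arm.read_time_s())
E
```

```text
wrist1 bar above panel 34.380485799027696 tray floor z 406.1480837795476 slope 0.0007277985331002932 hopper z [28.1 29.5 31.5]
wrist4 bar above panel 260.004337150857 tray floor z 86.68036986459603 slope 0.08446283197493258 hopper z [28.5 30.3 43.7]
[ 0.002 -0.011 -0.001  0.001  0.     0.   ]
the job is handed in; nothing more can be done
the job is handed in; nothing more can be done
```

I handed the job in without seeing a verdict: all four nuts are in the hopper, the tray is back on its rests, the knob measured 22.9° against the four-dot mark's 22° with its bar top 12–13 mm above the grip point (13 mm when fully out), and nothing I did came near the tin, cutters or adapter; my last-second comparison of knob height and tray slope gave unusable numbers, so those two rest on the earlier measurements.

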